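Clip the lamp cover into a film viewer

TASK

The bench film viewer has its lamp compartment open. Pick up the loose lamp cover, set it square in the opening on top of the viewer and press it fully home until both its sprung tabs have snapped out under the edge and it lies flat on the top, then let go. Leave the other things on the bench where they are.

Things in the scene. Friction and masses are not known exactly. Their poses are not given: they have to be found in the camera images.
- viewer: Film viewer fixed to the bench: a low grey metal box, 150 mm (its x) by 136 mm (its y) by 60 mm high, small film rollers and a dark screen on its front (-x side). Origin: centre of its underside, on the bench; z up. Its hollow top is a 5 mm plate with one rectangular opening.
- lamp_opening (a point): Centre of the lamp opening, level with the viewer's top face (60 mm above the bench), right over the viewer's origin; axes as the viewer's. The opening is 80 mm along x and 50 mm along y, 5 mm deep, with free space (over 40 mm deep and wider than the opening) beneath; a small lamp stands low in the middle of it.
- cover: Loose grey lamp cover, about 0.11 kg, standing on four black guide pins on the bench. Origin: centre of its underside, between the pin feet; x along its length, z up. Plate 96 (x) by 62 (y) by 4 mm, underside 24 mm above the origin. Tapered pins 8 mm thick at x = +-34.5, y = +-19 mm (in the opening: 1.5 mm play in x, 2 mm in y). A steel sprung tab below each x end. Fits either way round.
- cover_seat (a point): Centre of the cover plate's underside (24 mm above the cover's origin), axes as the cover's; meets lamp_opening when home. Set on the opening unpressed, the plate stays 13 to 15 mm above the viewer's top, on the tabs' slopes. Pressing it down onto the top takes roughly 5 to 14 N; the tabs snap out over the last 2 mm or so, and then hold it with about 1.5 mm of upward play.
- cover_grip (a point): Point in the upright grip bar on the cover plate, 49 mm above the cover's origin, 7 mm below the bar's top; axes as the cover's. The bar is centred, 46 mm along x, 12 mm thick in y, and stands 28 mm above the plate (28 to 56 mm above the cover's origin). Grip it across its thickness, along y.
- tab_a (a joint): Inward deflection (m) of the sprung tab at the cover's +x end: 0 = sprung out, as at rest. Tab 18 mm wide in y; its barb reaches 44 mm from the cover's centre (4 mm beyond the opening's edge), flat catch on top 6.5 mm below the plate's underside, sloped face below. It must go in about 4 mm to pass the edge, then springs back to 0.
- tab_b (a joint): The same for the tab at the cover's -x end.
- cement_bottle: Small glass bottle with a black cap, 38 mm across, 75 mm tall, upright on the bench; origin at the centre of its underside. Leave alone.
- film_core: White plastic film core, a ring 50 mm across and 17 mm high, lying flat; origin at the centre of its underside. Leave alone.
- tape_roll: Roll of clear splicing tape, a ring 80 mm across and 19 mm high, lying flat; origin at the centre of its underside. Leave alone.
- film_can: Flat round aluminium film can, 176 mm across, 28 mm high, at the left of the work; origin at the centre of its underside. Leave alone.
Mind the look-alikes: they are no part of the job. Leave any green look-alike of the cover alone.

How it is judged:
At the end, for the whole second after the job is handed in: Cover home in the opening: plate underside within 3 mm of the viewer's top and 5 mm sideways of the opening's centre, in line within 7 degrees (either way round), level within 3 degrees, both tabs sprung back out (deflected under 2.5 mm), at rest (z of cover_seat in the frame of lamp_opening between -0.003 and 0.003 m and horizontal distance between cover_seat and lamp_opening below 0.005 m and angle between the x axis of cover and the x axis of viewer, either way round below 0.12 rad and angle between cover's own z axis and vertical below 0.05 rad and value of joint each of tab_a, tab_b below 0.0025 m and linear speed of cover below 0.02 m/s); the robot touches nothing.
It fails at once if the bottle is knocked over or pushed away (over 35 degrees, or 40 mm) (angle between cement_bottle's own z axis and vertical above 0.6 rad or distance of cement_bottle from where it was at the start of the episode above 0.04 m).
It fails at once if the film core, tape roll or film can is moved more than 40 mm (distance of any of film_core, tape_roll, film_can from where it was at the start of the episode above 0.04 m).
It also fails if it takes over 42 s, if anything falls off the work surface, if the arm or the gripper's body presses on something with over 40 N, if the wrist force passes 120 N, or if a joint passes its speed limit or range.

ROBOT

A 6-joint arm with a two-finger parallel gripper is mounted at the origin on the work surface. World frame = base frame: x ahead of the robot, y to its left, z up, the work surface at z = 0. Lengths are in m, angles in rad, forces in N, time in s.
With the tool pointing down it reaches from about 0.375 to 0.925 m from the base axis. Payload 5.7 kg.
Tool frame: the origin (TCP) lies at the very end of the fingers, on their centre line; the grasp point (between the pads) lies 19 mm behind it; z points along the fingers, y is the direction in which the jaws open and shut (so a half turn about z gives the same grasp; the last joint's range is limited). The gripper opens to 85 mm and grips with 20 to 120 N. Pads are 22 mm wide; open, the fingers measure 114 mm over their backs; the gripper's body (76 mm by 85 mm) begins 54 mm behind the grasp point. The pads swing forward as they close: fully open they stand 13 mm farther back than shut.
Start: joints at [-1.443, 0.359, 1.51, -0, 1.272, -0.115], TCP at [0.144, -0.582, 0.231] pointing down, gripper open.
Joint ranges: [-2.97, 2.97], [-1.01, 2.36], [0.21, 2.38], [-0.96, 4.11], [0.2, 2.71], [-2.98, 2.98]. Speed limits (rad/s): [2.39, 2.39, 3.14, 3.14, 3.14, 3.14].

INTERFACE

Orientations are given as a unit quaternion [w, x, y, z].
In Python, from workcell import ctrl gives the robot as it stands.
- The arm moves only by the tool move_arm, never from a script. Its argument "targets" is a list of rows, each a list of 7 numbers: the shift along the tool's x, y, z in cm, then the turn, a rotation vector about the tool's x, y, z in rad, then the closure, from 0 (fully open) to 1 (shut). A call has 1 to 5 rows; each row shifts and turns the commanded pose from where the row before left it, along the tool's axes as they then stand; what a row does not reach is not made up. A row lasts 1/10 s, in which the tool goes at most 50 mm and 8.59 degrees, less where a joint would pass 70% of its speed; a pose out of reach is approached as far as the arm can. A call is refused whole if a number of a shift passes 5 or a number of a turn 0.15, either way. A call with a gripper value outside its range is refused whole. The fingers move at their own pace and stop on an object; "squeeze" is the grip in N (left out, the last holds). Time passes only in rows, so rows that do not move let the fingers close. It gives the time, the measured TCP pose, the force and the opening at its end, in the units of the state.
- ctrl.get_obs(): the state, without advancing time (a new reading comes with each control period).
- ctrl.snapshot(name): name is "scene" or "top" or "wrist"; returns the picture (400x640x3 uint8, blue, green, red); there is no depth.
- ctrl.get_calibration(name): a dict with "vertical_fov" (degrees; the focal length in pixels is half the picture's height over the tangent of half this angle, whatever the lens; pixels are square), "cx", "cy" (the principal point, pixels), "k1" (the pictures are not rectified: a ray, as slopes to the right and down, at radius r is drawn at 1 + k1 r^2 times it, then the intrinsics apply), "R" (3x3) and "t" (3): a world point X has camera coordinates R X + t; the wrist camera has in their place "T_tool_cam" (4x4, takes a point from camera to tool coordinates, whose origin is the TCP and whose axes are the flange's). Camera axes: x right, y down, z forward; pixel columns grow to the right and rows downward; lengths in m; the calibration is good to about 2 mm. A picture is of the moment at which its call begins: read the wrist's pose just before it. get_calibration takes no time and is no camera call.
- ctrl.finish_job(): hands the job in, once; it reports no verdict.
The state is a dict: "time": time; "joint_positions": joint angles; "dq": joint speeds; "joint_efforts": joint torques, N m; "eef_pos": TCP position; "tcp_rot": TCP orientation; "contact_force": force on the tool from outside, world axes, zero at the start; "ft_torque": the same for the moment, N m; "finger_gap": finger opening in m.
Only numpy, scipy, OpenCV 4.12 (cv2) and the standard library are available. Lean on these libraries where they do the work, as an engineer would, in place of code of your own. Each camera call takes 0.05 s, during which the arm holds its last target. There are 200 camera calls.

## Working session

There is one attempt and no reset: what is moved stays moved. The work goes in short steps, Python scripts to look and compute and a tool call to move; the robot and the scene stay as the last step left them, time stands still between calls to the robot, and variables do not carry over. Pictures are saved under pics/ and viewed, about 8 in all and at most 12, crops included, and the job is handed in when it is done.

Besides the shell and the picture viewer there is one more tool, called after "Request:" as a command line: name --pt "numbers of a row" for each row, then --argument value for the rest. move_arm: Moves the arm, as the interface text tells. Its arguments: {"type":"object","properties":{"targets":{"type":"array","items":{"type":"array","items":{"type":"number"}}},"squeeze":{"type":"number"}},"required":["targets"]}

```bash
mkdir -p pics; cat > h.py <<'E'
import numpy as np, cv2
from scipy.spatial.transform import Rotation as Ro
from workcell import ctrl
def cam(n):
    c=ctrl.get_calibration(n); f=200/np.tan(np.radians(c["vertical_fov"])/2)
    K=np.array([[f,0,c["cx"]],[0,f,c["cy"]],[0,0,1]]); D=np.array([c["k1"],0,0,0,0.])
    if "R" in c and n!="wrist": R=np.array(c["R"]);t=np.array(c["t"])
    else:
        o=ctrl.get_obs(); q=o["tcp_rot"]; T=np.eye(4); T[:3,:3]=Ro.from_quat([q[1],q[2],q[3],q[0]]).as_matrix(); T[:3,3]=o["eef_pos"]
        M=np.linalg.inv(T@np.array(c["T_tool_cam"])); R=M[:3,:3];t=M[:3,3]
    return K,D,R,t
def ray(c,uv,z):
    K,D,R,t=c; p=cv2.undistortPoints(np.array(uv,float).reshape(-1,1,2),K,D).reshape(-1,2)
    d=np.c_[p,np.ones(len(p))]@R; o=-R.T@t
    return o+d*((z-o[2])/d[:,2])[:,None]
def proj(c,X):
    K,D,R,t=c; return cv2.projectPoints(np.array(X,float).reshape(-1,1,3),cv2.Rodrigues(R)[0],t,K,D)[0].reshape(-1,2)
E
python3 - <<'E'
from h import *
for n in("scene","top"):
    cv2.imwrite(f"pics/{n}0.png",ctrl.snapshot(n))
    c=cam(n);print(n,c[0][0,0],c[1][0],-c[2].T@c[3])
c=ctrl.get_calibration("wrist");print(c);o=ctrl.get_obs();print(o["time"],o["tcp_rot"],o["finger_gap"],o["contact_force"])
E
```

```text
scene 443.96015192551266 0.029278964761140173 [1.3486399  0.46317216 1.01593138]
top 365.55442250313325 0.010343019713805227 [0.50737006 0.12491155 0.88272521]
{'vertical_fov': 68.52497722451218, 'cx': 323.1520568061361, 'cy': 197.55114640068373, 'k1': -0.05400233776619345, 'T_tool_cam': array([[-3.70045201e-04, -9.48093234e-01, -3.17992268e-01,
         8.10321314e-02],
       [ 9.99999513e-01, -5.99271881e-05, -9.85019107e-04,
         9.31363717e-04],
       [ 9.14833568e-04, -3.17992478e-01,  9.48092795e-01,
        -1.42647638e-01],
       [ 0.00000000e+00,  0.00000000e+00,  0.00000000e+00,
         1.00000000e+00]])}
0.1 [-8.69174027e-04  9.92639584e-01  1.21102855e-01 -7.43177444e-06] 0.08507489756639987 [-0.12054583 -0.11989598  0.26358427]
```

View pics/top0.png

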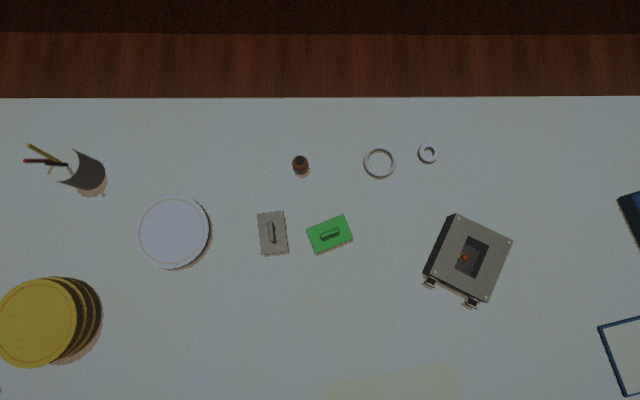

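View pics/scene0.png

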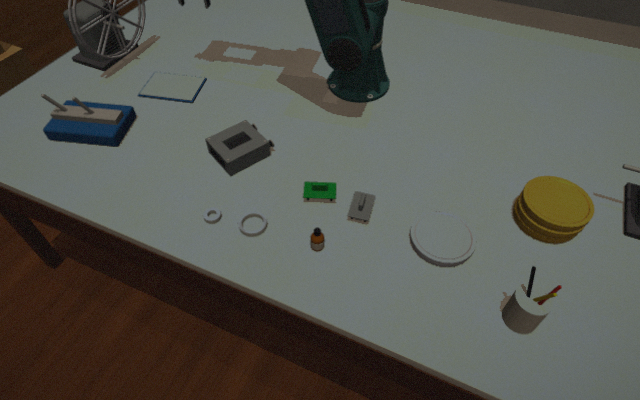

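The top view shows the grey cover at about (272,233), its green look-alike at (330,234), and the viewer at (466,257) with the opening at about (471,257). The bottle, tape and core lie farther up, and the can is at (173,232).

```bash
python3 - <<'E'
from h import *
im=cv2.imread("pics/top0.png");c=cam("top");g=cv2.cvtColor(im,cv2.COLOR_BGR2GRAY)
print("gray",g[225,264],g[215,264],g[233,240],"viewer",g[240,455],g[270,500],"hole",g[250,475],g[268,470])
def rep(n,m,z,off):
    cs,_=cv2.findContours(m.astype(np.uint8)*255,0,1)
    for k in cs:
        if cv2.contourArea(k)<80: continue
        k=k+np.array(off); P=ray(c,k,z)[:,:2]*1000
        r=cv2.minAreaRect(P.astype(np.float32)); print(n,r)
rep("cover",g[203:262,250:295]<135,.028,[250,203])
rep("hole",g[232:285,445:495]<75,.06,[445,232])
rep("viewer",g[205:310,415:520]<150,.06,[415,205])
for n,p,z in(("bottle",(300,165),.05),("green",(330,234),.03),("can",(173,232),.028),("tape",(379,163),.02),("core",(428,153),.02)):print(n,ray(c,p,z))
a=cv2.resize(im[200:312,245:295],None,fx=5,fy=5,interpolation=2);b=cv2.resize(im[200:312,412:522],None,fx=5,fy=5,interpolation=2)
cv2.imwrite("pics/crop.png",np.hstack([a,b]))
E
```

```text
gray 100 100 136 viewer 90 90 hole 47 46
cover ((574.6183471679688, 236.3964080810547), (136.4809112548828, 104.4979476928711), 0.7622182965278625)
hole ((518.621337890625, -209.5950927734375), (50.93019104003906, 80.26402282714844), 63.2569694519043)
viewer ((519.9697265625, -202.5350341796875), (226.57899475097656, 242.8645477294922), 0.09866141527891159)
bottle [[0.72925665 0.17056857 0.05      ]]
green [[0.56916089 0.1001619  0.03      ]]
can [[0.57308227 0.46811583 0.028     ]]
tape [[ 0.74216765 -0.01969592  0.02      ]]
core [[ 0.76716273 -0.13911834  0.02      ]]
```

View pics/crop.png

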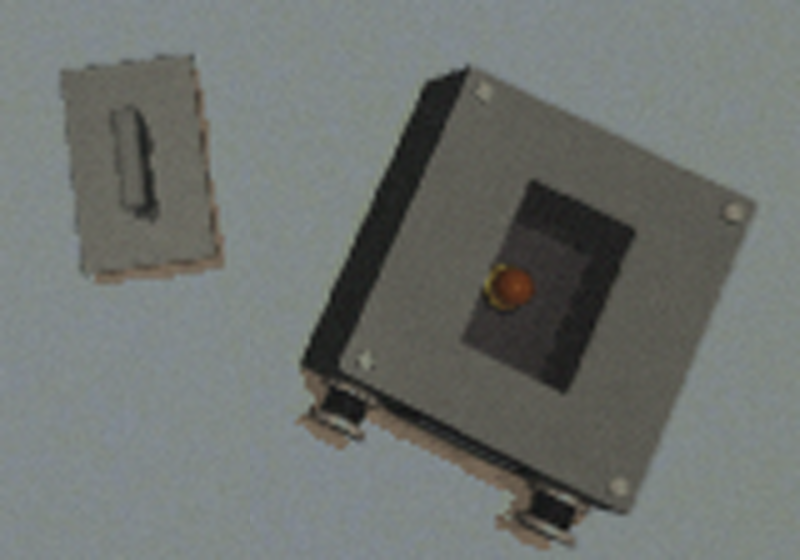

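The crop shows the opening's corners clearly. The cover's plate corners are at crop pixels (62,70), (192,55), (222,262) and (85,275), so its long axis is about +7°. The opening's long axis is about -26.7°, centred near (0.519, -0.210). I'll go over the viewer first and take a wrist look on the way.

Request:
move_arm --pt "3.64 -2.38 0 0 0 0 0" --pt "3.64 -2.38 0 0 0 0 0" --pt "3.64 -2.38 0 0 0 0 0" --pt "3.64 -2.38 0 0 0 0 0" --pt "3.64 -2.38 0 0 0 0 0"

```text
time: 0.6
eef_pos: [0.293, -0.4215, 0.231]
tcp_rot: [-0.0, 0.993, 0.121, -0.0]
contact_force: [0.4, 0.0, -0.5]
finger_gap: 0.0858
```

Request:
move_arm --pt "3.64 -2.38 0 0 0 0 0" --pt "3.64 -2.38 0 0 0 0 0" --pt "3.64 -2.38 0 0 0 0 0" --pt "3.64 -2.38 0 0 0 0 0" --pt "3.64 -2.38 0 0 0 0 0"

```text
time: 1.1
eef_pos: [0.4411, -0.2622, 0.2311]
tcp_rot: [-0.0, 0.993, 0.121, -0.0]
contact_force: [0.8, -0.7, 0.6]
finger_gap: 0.0853
```

Request:
move_arm --pt "3.64 -2.38 0 0 0 0 0" --pt "3.64 -2.38 0 0 0 0.14 0" --pt "0 0 0 0 0 0.14 0" --pt "0 0 0 0 0 0.14 0" --pt "0 0 0 0 0 0.14 0"

```text
time: 1.6
eef_pos: [0.4995, -0.1995, 0.2308]
tcp_rot: [-0.0, 0.987, -0.16, -0.001]
contact_force: [0.6, -0.1, -0.5]
finger_gap: 0.0852
```

Request:
move_arm --pt "0 0 0 0 0 0.14 0" --pt "0 0 0 0 0 0 0" --pt "0 0 0 0 0 0 0"

```text
time: 1.9
eef_pos: [0.4992, -0.2002, 0.231]
tcp_rot: [-0.0, 0.974, -0.224, -0.0]
contact_force: [1.1, 0.4, 0.9]
finger_gap: 0.0852
```

```bash
python3 - <<'E'
from h import *
o=ctrl.get_obs();c=cam("wrist");im=ctrl.snapshot("wrist");cv2.imwrite("pics/w1.png",im)
print(o["time"],o["eef_pos"],o["tcp_rot"],o["joint_positions"])
print(proj(c,[[.5186,-.2096,.06]]))
E
```

```text
1.9 [ 0.49918783 -0.20018395  0.23103915] [-1.36059055e-04  9.74477684e-01 -2.24484138e-01 -3.09868625e-04] [-5.09906380e-01  2.70277781e-01  1.64402050e+00  9.33410189e-05
  1.22796548e+00  1.51368583e+00]
[[322.23903536 157.7684087 ]]
```

View pics/w1.png

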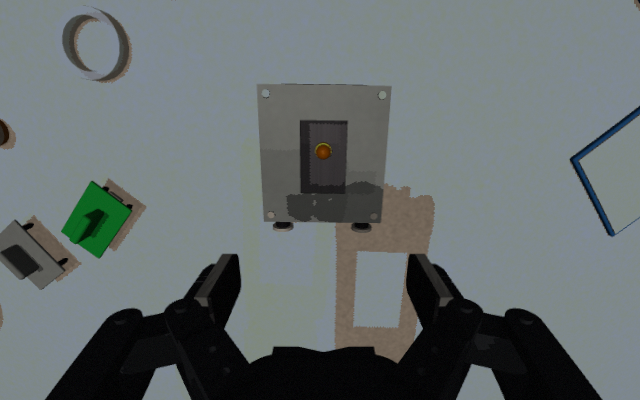

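The opening is seen square at about (301–347, 121–193). The grey cover is at far left (30,255).

```bash
cat >> h.py <<'E'
def shift(X):
    o=ctrl.get_obs(); q=o["tcp_rot"]; R=Ro.from_quat([q[1],q[2],q[3],q[0]]).as_matrix(); yaw=np.degrees(np.arctan2(R[1,0],R[0,0]))
    return "shift cm",np.round(R.T@(np.array(X)-o["eef_pos"])*100,2),"yaw",yaw
E
python3 - <<'E'
from h import *
c=cam("wrist");im=cv2.imread("pics/w1.png");g=cv2.cvtColor(im,cv2.COLOR_BGR2GRAY)
roi=g[105:210,285:365];print(roi[40,::4],roi[::5,10])
P=ray(c,[[301,121],[347,121],[347,193],[301,193]],.06);print(P.mean(0),P)
m=(g[105:200,290:360]<85).astype(np.uint8)*255
k=max(cv2.findContours(m,0,1)[0],key=cv2.contourArea)+np.array([290,105])
print(cv2.boundingRect(k),cv2.minAreaRect((ray(c,k,.06)[:,:2]*1000).astype(np.float32)))
t=cam("top");q=np.array([[62,70],[192,55],[222,262],[85,275]])/5+[244.6,199.6]
Q=ray(t,q,.028)[:,:2];C=Q.mean(0);d=Q[0]+Q[1]-Q[2]-Q[3];print(Q,C,np.degrees(np.arctan2(d[1],d[0])))
print(shift([C[0]-.02,C[1],.231]))
E
```

```text
[100 101 101 100  30  28  39  59  82  50  53  61  52  52  53  52  99 100
  99  99] [105 103 102 103 102 102 100 101  99  91  92  92  92  90  89  89  89  90
  57  53  52]
[ 0.51727943 -0.21112598  0.06      ] [[ 0.56311923 -0.20681644  0.06      ]
 [ 0.54215409 -0.249833    0.06      ]
 [ 0.47061842 -0.21712342  0.06      ]
 [ 0.49322599 -0.17073105  0.06      ]]
(290, 120, 70, 80) ((514.2770385742188, -210.32936096191406), (77.97651672363281, 86.77057647705078), 64.01966094970703)
[[0.61685648 0.27211662]
 [0.62409982 0.21080188]
 [0.52750892 0.19509935]
 [0.52135616 0.25846817]] [0.57245534 0.23412151] 8.687435349302428
('shift cm', array([-1.424e+01, -4.138e+01,  2.000e-02]), 'yaw', np.float64(-25.96880469996417))
```

Request:
move_arm --pt "-1.42 -4.14 0 0 0 0 0" --pt "-1.42 -4.14 0 0 0 0 0" --pt "-1.42 -4.14 0 0 0 0 0" --pt "-1.42 -4.14 0 0 0 0 0" --pt "-1.42 -4.14 0 0 0 0 0"

```text
time: 2.45
eef_pos: [0.5269, 0.0184, 0.2314]
tcp_rot: [-0.0, 0.974, -0.225, 0.0]
contact_force: [0.4, -0.0, -0.1]
finger_gap: 0.0858
```

Request:
move_arm --pt "-1.42 -4.14 0 0 0 0 0" --pt "-1.42 -4.14 0 0 0 0 0" --pt "-1.42 -4.14 0 0 0 0 0" --pt "-1.42 -4.14 0 0 0 0 0" --pt "-1.42 -4.14 0 0 0 0 0"

```text
time: 2.95
eef_pos: [0.5545, 0.2357, 0.2313]
tcp_rot: [-0.0, 0.974, -0.225, 0.0]
contact_force: [0.6, -0.6, -0.4]
finger_gap: 0.0857
```

Request:
move_arm --pt "0 0 0 0 0 -0.148 0" --pt "0 0 0 0 0 -0.148 0" --pt "0 0 0 0 0 -0.148 0" --pt "0 0 0 0 0 -0.148 0" --pt "0 0 0 0 0 0 0"

```text
time: 3.45
eef_pos: [0.5544, 0.2339, 0.2312]
tcp_rot: [-0.0, 0.998, 0.069, -0.0]
contact_force: [-0.1, 0.9, -0.1]
finger_gap: 0.0861
```

```bash
python3 - <<'E'
from h import *
o=ctrl.get_obs();c=cam("wrist");im=ctrl.snapshot("wrist")
print(o["time"],o["eef_pos"],o["tcp_rot"])
p=proj(c,[[.5725,.234,.028]])[0];print(p)
x0=int(p[0])-100;y0=int(p[1])-75;x0=max(x0,0);y0=max(y0,0);print(x0,y0)
cv2.imwrite("pics/w2.png",im);cv2.imwrite("pics/w2c.png",cv2.resize(im[y0:y0+150,x0:x0+200],None,fx=4,fy=4,interpolation=2))
E
```

```text
3.45 [0.5543851  0.23387025 0.2312058 ] [-1.80186415e-05  9.97588967e-01  6.93990570e-02 -1.50139866e-04]
[324.60097309 155.26472854]
224 80
```

View pics/w2c.png

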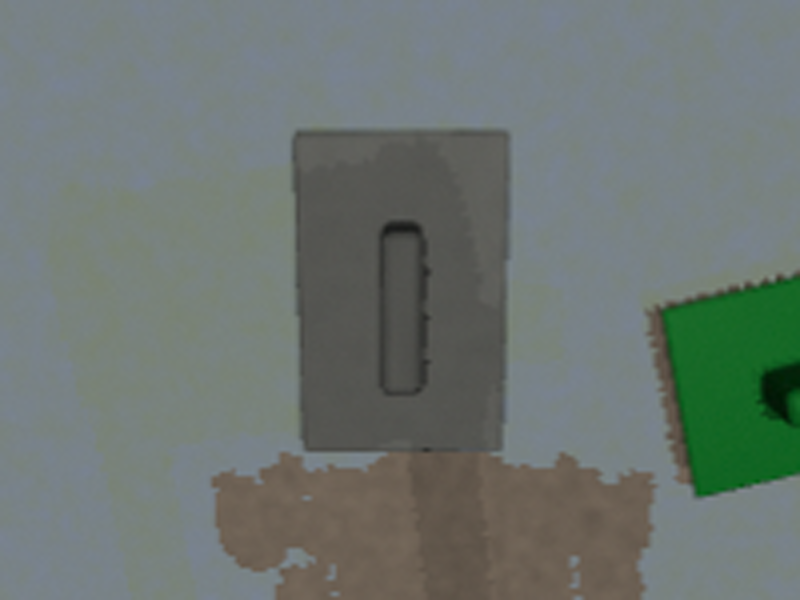

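The cover is nearly square in the image: plate corners at crop (294,131), (509,131), (502,450) and (303,450), bar top centred near (402,312). The green cover is about 70 mm to the right, clear of the fingers.

```bash
python3 - <<'E'
from h import *
c=cam("wrist");f=lambda a:np.array(a)/4+[223.6,79.6]
Q=ray(c,f([[294,131],[509,131],[502,450],[303,450]]),.028)[:,:2];d=Q[0]+Q[1]-Q[2]-Q[3];C=Q.mean(0)
print(Q,C,np.degrees(np.arctan2(d[1],d[0])))
B=ray(c,f([[382,236],[422,236],[422,392],[382,392]]),.056);print(B.mean(0))
print(shift([C[0],C[1],.032]))
E
```

```text
[[0.61725985 0.27156502]
 [0.62540819 0.21096685]
 [0.53120085 0.19775709]
 [0.52299829 0.25867021]] [0.5742168  0.23473979] 7.88578565156947
[0.57402693 0.23477899 0.056     ]
('shift cm', array([ 1.98,  0.18, 19.92]), 'yaw', np.float64(7.672283365198905))
```

Request:
move_arm --pt "1.98 0.18 3 0 0 0 0" --pt "0 0 4 0 0 0 0" --pt "0 0 4 0 0 0 0" --pt "0 0 3.5 0 0 0 0" --pt "0 0 2 0 0 0 0" --squeeze 70

```text
time: 4.0
eef_pos: [0.5725, 0.2341, 0.0633]
tcp_rot: [0.0, 0.998, 0.066, -0.002]
contact_force: [0.2, -0.6, -0.8]
finger_gap: 0.0855
```

Request:
move_arm --pt "0 0 1.7 0 0 0 0" --pt "0 0 1.0 0 0 0 0" --pt "0 0 0.7 0 0 0 0" --pt "0 0 0 0 0 0 0"

```text
time: 4.4
eef_pos: [0.5741, 0.2347, 0.0319]
tcp_rot: [0.0, 0.998, 0.067, -0.0]
contact_force: [-1.0, -0.0, -0.7]
finger_gap: 0.085
```

Request:
move_arm --pt "0 0 0 0 0 0 1" --pt "0 0 0 0 0 0 1" --pt "0 0 0 0 0 0 1" --pt "0 0 0 0 0 0 1" --pt "0 0 0 0 0 0 1"

```text
time: 4.9
eef_pos: [0.5745, 0.2349, 0.0327]
tcp_rot: [-0.0, 0.998, 0.068, 0.0]
contact_force: [-0.5, 1.9, 1.4]
finger_gap: 0.0121
```

Request:
move_arm --pt "0 0 0 0 0 0 1" --pt "0 0 0 0 0 0 1" --pt "0 0 0 0 0 0 1" --pt "0 0 0 0 0 0 1" --pt "0 0 0 0 0 0 1"

```text
time: 5.4
eef_pos: [0.5745, 0.2349, 0.0326]
tcp_rot: [-0.0, 0.998, 0.068, 0.0]
contact_force: [-0.6, -0.3, 6.6]
finger_gap: 0.0108
```

Request:
move_arm --pt "0 0 -0.5 0 0 0 1" --pt "0 0 -2 0 0 0 1" --pt "0 0 -4 0 0 0 1" --pt "0 0 -4 0 0 0 1" --pt "0 0 -3 0 0 0 1"

```text
time: 5.9
eef_pos: [0.5746, 0.2348, 0.1694]
tcp_rot: [-0.0, 0.998, 0.068, 0.001]
contact_force: [1.3, -0.1, -0.0]
finger_gap: 0.0105
```

Request:
move_arm --pt "0 0 -1 0 0 0 1" --pt "0 0 0 0 0 0 1" --pt "0 0 0 0 0 0 1"

```text
time: 6.2
eef_pos: [0.5732, 0.2344, 0.1757]
tcp_rot: [0.0, 0.998, 0.068, -0.001]
contact_force: [-1.0, -0.0, -2.2]
finger_gap: 0.0108
```

```bash
python3 - <<'E'
from h import *
o=ctrl.get_obs();im=ctrl.snapshot("wrist")
print(o["time"],o["eef_pos"],o["tcp_rot"],o["contact_force"],o["finger_gap"])
cv2.imwrite("pics/w3.png",im)
# target yaw
print(shift([.518,-.2105,.176]))
E
```

```text
6.2 [0.57320749 0.23443976 0.17573965] [ 2.44253805e-04  9.97705374e-01  6.76928436e-02 -1.26709095e-03] [-0.98640296 -0.0048587  -2.24841817] 0.010846737947920597
('shift cm', array([-1.144e+01,  4.333e+01, -2.000e-02]), 'yaw', np.float64(7.759136205260866))
```

View pics/w3.png

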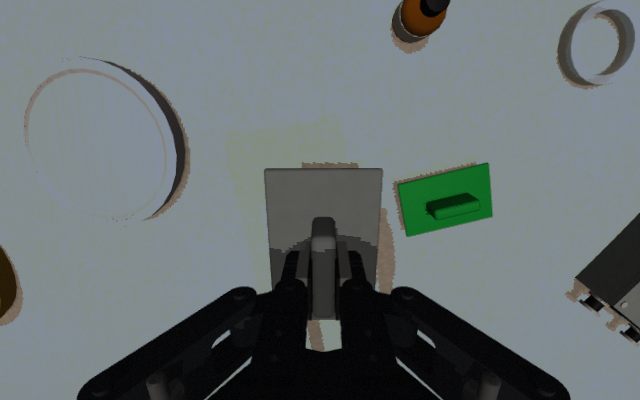

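Cover held: plate front edge at (265,169)–(382,168), level and square in the jaws. I'll check the in-hand offset and then carry.

```bash
python3 - <<'E'
from h import *
im=cv2.imread("pics/w3.png");c=cam("wrist");o=ctrl.get_obs()
P=ray(c,[[265,169],[382,168.5],[378,250],[268,250]],o["eef_pos"][2]-.0046)
q=o["tcp_rot"];R=Ro.from_quat([q[1],q[2],q[3],q[0]]).as_matrix();L=(P-o["eef_pos"])@R
print(L*1000, np.degrees(np.arctan2(L[0,0]-L[1,0],L[1,1]-L[0,1])))
E
```

```text
[[ 47.24935414 -28.97649589   4.41022328]
 [ 47.4958038   31.02617543   4.43781613]
 [  0.47888066  31.81919669   4.61336756]
 [  0.48783051 -30.31901664   4.58380842]] -0.23533028761266342
```

Request:
move_arm --pt "-0.6 2.2 0 0 0 0 1" --pt "-1.05 4 0 0 0 0 1" --pt "-1.05 4 0 0 0 0 1" --pt "-1.05 4 0 0 0 0 1" --pt "-1.05 4 0 0 0 0 1"

```text
time: 6.75
eef_pos: [0.5495, 0.0466, 0.1752]
tcp_rot: [-0.0, 0.998, 0.068, -0.002]
contact_force: [0.2, -0.2, -1.2]
finger_gap: 0.011
```

Request:
move_arm --pt "-1.05 4 0 0 0 0 1" --pt "-1.05 4 0 0 0 0 1" --pt "-1.05 4 0 0 0 0 1" --pt "-1.05 4 0 0 0 0 1" --pt "-1.05 4 0 0 0 0 1"

```text
time: 7.25
eef_pos: [0.5247, -0.1584, 0.1752]
tcp_rot: [-0.001, 0.998, 0.068, -0.002]
contact_force: [0.9, -0.6, -0.9]
finger_gap: 0.0107
```

Request:
move_arm --pt "-1.05 4 0 0 0 0 1" --pt "-0.3 1.1 0 0 0 0.1 1" --pt "0 0 0 0 0 0.14 1" --pt "0 0 0 0 0 0.14 1" --pt "0 0 0 0 0 0.14 1"

```text
time: 7.75
eef_pos: [0.5184, -0.2093, 0.175]
tcp_rot: [-0.001, 0.981, -0.194, -0.002]
contact_force: [-0.6, -0.0, -0.6]
finger_gap: 0.0105
```

Request:
move_arm --pt "0 0 0 0 0 0.076 1" --pt "0 0 0 0 0 0 1" --pt "0 0 0 0 0 0 1"

```text
time: 8.05
eef_pos: [0.5191, -0.2092, 0.1759]
tcp_rot: [-0.0, 0.974, -0.227, -0.001]
contact_force: [0.2, 0.6, -0.8]
finger_gap: 0.0105
```

```bash
python3 - <<'E'
from h import *
o=ctrl.get_obs();im=ctrl.snapshot("wrist");print(o["time"],o["eef_pos"],o["finger_gap"],o["contact_force"])
cv2.imwrite("pics/w4.png",im);print(shift([.518,-.2105,.12]))
c=cam("wrist")
# viewer top corners expected
a=np.radians(-26.3);R=np.array([[np.cos(a),-np.sin(a)],[np.sin(a),np.cos(a)]])
V=np.array([[75,68],[75,-68],[-75,-68],[-75,68]])/1000@R.T+[.518,-.2105]
print(proj(c,np.c_[V,[.06]*4]))
E
```

```text
8.05 [ 0.51905564 -0.20920708  0.17586609] 0.01050350290846517 [ 0.23419334  0.62873276 -0.82946977]
('shift cm', array([-0.05,  0.16,  5.62]), 'yaw', np.float64(-26.275218159903226))
[[244.01414395 108.62987141]
 [403.87515499 108.65774266]
 [390.97874429 263.21317292]
 [256.63874609 263.17197562]]
```

View pics/w4.png

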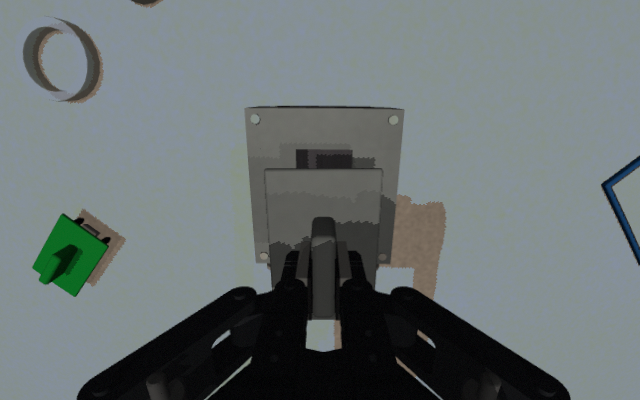

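Over the viewer now. The far end of the opening is visible at (296–352, ~149), and the viewer's far corners are at (247,108) and (404,108). I'll compare hole and plate from this single view, so calibration errors mostly cancel.

```bash
python3 - <<'E'
from h import *
im=cv2.imread("pics/w4.png");g=cv2.cvtColor(im,cv2.COLOR_BGR2GRAY);c=cam("wrist");o=ctrl.get_obs()
print(g[156,285:362]);print(g[140:172,302],g[140:172,345]);print("plate",g[200,255:275],g[200,372:390])
q=o["tcp_rot"];R=Ro.from_quat([q[1],q[2],q[3],q[0]]).as_matrix()
T=lambda p,z:((ray(c,p,z)-o["eef_pos"])@R*1000)[:,:2].round(1).tolist()
print(T([[295.5,149],[352.5,149],[295.5,156],[352.5,156]],.06))
print("viewer",T([[246.5,107.5],[404.5,107.5]],.06))
E
```

```text
[ 95  95  96  96  96  96  96  97  96  98  85  40  32  33  32  33  31  32
  30  31  31  32  41  57  58  57  55  57  56  55  56  48  32  33  31  31
  32  32  32  33  32  34  35  33  33  32  34  30  31  32  31  31  31  30
  31  32  31  32  30  30  31  32  33  30  32  33  38  75 103 104 103 104
 103 104 103 103 103]
[105 104 104 105  95  95  96  95  95  56  33  33  33  32  32  33  32  32
  33  33  32  32  32  33  33  31  33  32  38  63  84  97] [105 105 105  95  94  94  94  93  94  77  60  55  57  55  55  36  31  32
  30  32  30  31  33  30  30  32  31  32  38  73  90  97]
plate [92 91 93 92 92 93 92 93 91 92 88 77 84 91 90 90 90 90 90 91] [92 92 90 91 91 90 90 85 71 61 64 64 64 63 63 63 63 63]
[[40.1, -23.4], [40.0, 26.9], [33.8, -23.6], [33.8, 27.1]]
viewer [[75.6, -64.1], [75.6, 70.2]]
```

Request:
move_arm --pt "0.04 0.1 3 0 0 0 1" --pt "0 0 2.5 0 0 0 1" --pt "0 0 1.5 0 0 0 1" --pt "0 0 1 0 0 0 1" --pt "0 0 0.2 0 0 0 1"

```text
time: 8.6
eef_pos: [0.519, -0.2102, 0.094]
tcp_rot: [-0.0, 0.974, -0.228, -0.001]
contact_force: [0.2, 0.1, -1.3]
finger_gap: 0.0106
```

Request:
move_arm --pt "0 0 0.3 0 0 0 1" --pt "0 0 0.3 0 0 0 1" --pt "0 0 0 0 0 0 1"

```text
time: 8.9
eef_pos: [0.5201, -0.2109, 0.0896]
tcp_rot: [0.0, 0.974, -0.228, 0.0]
contact_force: [0.9, 0.4, -0.8]
finger_gap: 0.0109
```

```bash
python3 - <<'E'
from h import *
o=ctrl.get_obs();print(o["time"],o["eef_pos"],o["contact_force"],o["ft_torque"])
ims=ctrl.snapshot("wrist")
s=ctrl.snapshot("scene")
cv2.imwrite("pics/s5.png",np.hstack([cv2.resize(s[105:185,195:285],None,fx=5,fy=5,interpolation=2),ims[100:500,200:450][:300].copy() if 0 else cv2.resize(ims[80:280,230:420],(350,400))]))
E
```

```text
8.9 [ 0.52005368 -0.21085297  0.08962693] [ 0.85564299  0.43421106 -0.75390962] [ 0.000771    0.02969105 -0.00572365]
```

View pics/s5.png

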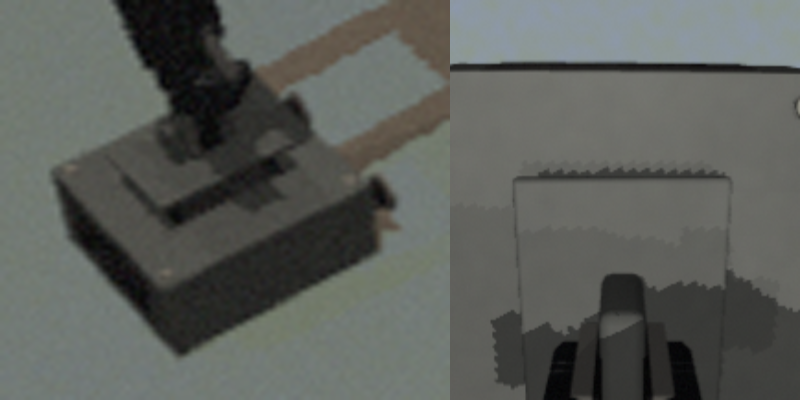

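The cover is square over the opening and the feet are 3 mm in with no contact force. Going on down, watching the force.

Request:
move_arm --pt "0 0 0.3 0 0 0 1" --pt "0 0 0.3 0 0 0 1" --pt "0 0 0 0 0 0 1"

```text
time: 9.3
eef_pos: [0.52, -0.2108, 0.0844]
tcp_rot: [0.0, 0.974, -0.228, 0.0]
contact_force: [-4.2, 1.1, 11.8]
finger_gap: 0.0109
```

Request:
move_arm --pt "0 0 0.2 0 0 0 1" --pt "0 0 0.2 0 0 0 1" --pt "0 0 0 0 0 0 1"

```text
time: 9.6
eef_pos: [0.5189, -0.21, 0.0817]
tcp_rot: [-0.0, 0.974, -0.228, -0.0]
contact_force: [-9.5, 4.5, 26.7]
finger_gap: 0.0107
```

There is a side force of about -10 N along the tool's x, so the cover sits too far to +x. I'll back off a little, shift by -1.2 mm and retry.

Request:
move_arm --pt "0 0 -0.5 0 0 0 1" --pt "-0.12 0 0 0 0 0 1" --pt "0 0 0 0 0 0 1"

```text
time: 9.9
eef_pos: [0.5187, -0.2102, 0.0841]
tcp_rot: [-0.0, 0.974, -0.228, 0.0]
contact_force: [-0.2, 0.7, -0.2]
finger_gap: 0.0101
```

Request:
move_arm --pt "0 0 0.3 0 0 0 1" --pt "0 0 0 0 0 0 1" --pt "0 0 0 0 0 0 1"

```text
time: 10.2
eef_pos: [0.5187, -0.2101, 0.0822]
tcp_rot: [-0.0, 0.974, -0.228, 0.0]
contact_force: [-5.7, 2.3, 14.8]
finger_gap: 0.0109
```

```bash
python3 - <<'E'
from h import *
o=ctrl.get_obs();q=o["tcp_rot"];R=Ro.from_quat([q[1],q[2],q[3],q[0]]).as_matrix()
print(o["eef_pos"],"tool F",R.T@o["contact_force"],"M",R.T@o["ft_torque"])
E
```

```text
[ 0.51874288 -0.21014273  0.08224696] tool F [ -6.13033671   0.4678497  -14.8025058 ] M [ 0.05451157 -0.4669154   0.06886049]
```

Request:
move_arm --pt "0 0 -0.3 0 0 0 1" --pt "-0.1 0 0 0 0 0 1" --pt "0 0 0.3 0 0 0 1" --pt "0 0 0 0 0 0 1" --pt "0 0 0 0 0 0 1"

```text
time: 10.7
eef_pos: [0.5178, -0.2098, 0.0809]
tcp_rot: [-0.0, 0.974, -0.228, -0.0]
contact_force: [0.4, -0.3, -0.4]
finger_gap: 0.0106
```

```bash
cat > f.py <<'E'
from h import *
o=ctrl.get_obs();q=o["tcp_rot"];R=Ro.from_quat([q[1],q[2],q[3],q[0]]).as_matrix()
print(o["time"],o["eef_pos"].round(4) if hasattr(o["eef_pos"],"round") else o["eef_pos"],"tool F",(R.T@o["contact_force"]).round(1),"M",(R.T@o["ft_torque"]).round(2),o["finger_gap"])
E
python3 f.py
```

```text
10.7 [ 0.5178 -0.2098  0.0809] tool F [0.5 0.1 0.4] M [-0.01  0.1   0.  ] 0.010602031733225182
```

The contact is gone. Pressing on.

Request:
move_arm --pt "0 0 0.2 0 0 0 1" --pt "0 0 0.2 0 0 0 1" --pt "0 0 0 0 0 0 1"

```text
time: 11.0
eef_pos: [0.5179, -0.2098, 0.0772]
tcp_rot: [-0.0, 0.974, -0.228, 0.0]
contact_force: [0.6, -0.7, 2.1]
finger_gap: 0.0107
```

```bash
python3 f.py
```

```text
11.0 [ 0.5179 -0.2098  0.0772] tool F [ 0.8  0.3 -2.1] M [-0.04  0.16  0.02] 0.010720581022156431
```

Request:
move_arm --pt "0 0 0.2 0 0 0 1" --pt "0 0 0.2 0 0 0 1" --pt "0 0 0 0 0 0 1"

```text
time: 11.3
eef_pos: [0.5174, -0.2095, 0.0728]
tcp_rot: [-0.0, 0.974, -0.228, -0.0]
contact_force: [-0.4, 0.0, 0.9]
finger_gap: 0.0105
```

Request:
move_arm --pt "0 0 0.2 0 0 0 1" --pt "0 0 0.1 0 0 0 1" --pt "0 0 0 0 0 0 1"

```text
time: 11.6
eef_pos: [0.5168, -0.2091, 0.0698]
tcp_rot: [-0.0, 0.974, -0.228, -0.001]
contact_force: [-2.5, 0.9, -0.0]
finger_gap: 0.0109
```

```bash
python3 f.py
```

```text
11.6 [ 0.5168 -0.2091  0.0698] tool F [-2.7  0.3  0. ] M [ 0.   -0.56  0.05] 0.010885327708906704
```

Request:
move_arm --pt "0 0 0.1 0 0 0 1" --pt "0 0 0.1 0 0 0 1" --pt "0 0 0 0 0 0 1"

```text
time: 11.9
eef_pos: [0.5173, -0.2094, 0.069]
tcp_rot: [-0.0, 0.974, -0.228, -0.001]
contact_force: [-2.8, 1.8, 10.1]
finger_gap: 0.0102
```

```bash
python3 - <<'E'
exec(open("f.py").read())
s=ctrl.snapshot("scene");w=ctrl.snapshot("wrist")
cv2.imwrite("pics/s6.png",np.hstack([cv2.resize(s[105:185,195:275],None,fx=5,fy=5,interpolation=2),cv2.resize(w[80:280,230:430],(400,400))]))
E
```

```text
11.9 [ 0.5173 -0.2094  0.069 ] tool F [ -3.3  -0.4 -10.1] M [ 0.08 -1.32  0.01] 0.010188833736078469
```

View pics/s6.png

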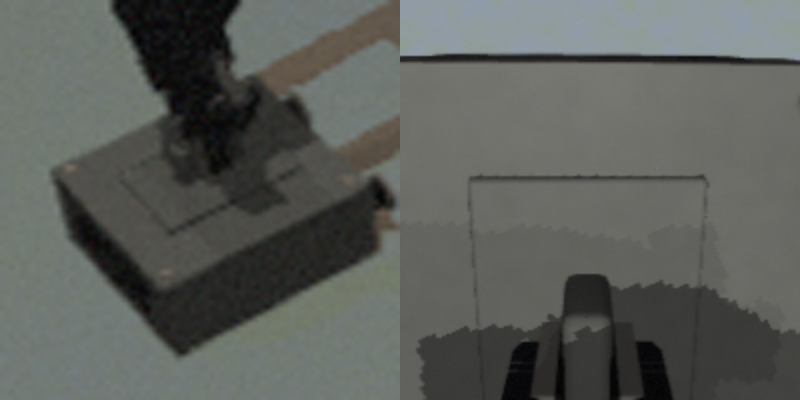

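The plate looks almost flush in both views. The moment suggests one end may still be riding its tab, so I'll press further.

Request:
move_arm --pt "0 0 0.15 0 0 0 1" --pt "0 0 0.15 0 0 0 1" --pt "0 0 0 0 0 0 1"

```text
time: 12.3
eef_pos: [0.5177, -0.2096, 0.0683]
tcp_rot: [0.0, 0.974, -0.228, 0.0]
contact_force: [-8.6, 4.2, 32.1]
finger_gap: 0.0106
```

```bash
python3 f.py
```

```text
12.3 [ 0.5177 -0.2096  0.0683] tool F [ -9.6   0.1 -32.1] M [ 0.04 -1.95  0.04] 0.01059535846178521
```

It is firm at 32 N. Now I'll unload and pull up lightly to check the latch.

Request:
move_arm --pt "0 0 -0.2 0 0 0 1" --pt "0 0 -0.2 0 0 0 1" --pt "0 0 -0.1 0 0 0 1" --pt "0 0 0 0 0 0 1"

```text
time: 12.7
eef_pos: [0.5182, -0.2099, 0.0698]
tcp_rot: [-0.0, 0.974, -0.228, 0.0]
contact_force: [0.6, -0.4, -4.6]
finger_gap: 0.0108
```

```bash
python3 f.py
```

```text
12.7 [ 0.5182 -0.2099  0.0698] tool F [0.7 0.1 4.6] M [-0.03  0.2   0.02] 0.010779931187854492
```

Request:
move_arm --pt "0 0 -0.1 0 0 0 1" --pt "0 0 -0.1 0 0 0 1" --pt "0 0 0 0 0 0 1"

```text
time: 13.0
eef_pos: [0.518, -0.2098, 0.0704]
tcp_rot: [-0.0, 0.974, -0.228, -0.0]
contact_force: [6.3, -3.0, -21.6]
finger_gap: 0.0107
```

```bash
python3 f.py
```

```text
13.0 [ 0.518  -0.2098  0.0704] tool F [ 7.  -0.1 21.6] M [-0.01  0.97 -0.01] 0.01065619803027606
```

It is latched: a 22 N pull moved it only about 2 mm. I'll lower it back flat, open and withdraw.

Request:
move_arm --pt "0 0 0.2 0 0 0 1" --pt "0 0 0.2 0 0 0 1" --pt "0 0 0.05 0 0 0 1" --pt "0 0 0 0 0 0 1"

```text
time: 13.4
eef_pos: [0.5179, -0.2098, 0.0685]
tcp_rot: [0.0, 0.974, -0.228, 0.0]
contact_force: [-0.4, 0.2, 3.0]
finger_gap: 0.0108
```

Request:
move_arm --pt "0 0 0 0 0 0 0" --pt "0 0 0 0 0 0 0" --pt "0 0 0 0 0 0 0" --pt "0 0 0 0 0 0 0" --pt "0 0 0 0 0 0 0"

```text
time: 13.9
eef_pos: [0.5178, -0.2097, 0.0677]
tcp_rot: [-0.0, 0.974, -0.228, -0.0]
contact_force: [0.6, 0.6, 0.3]
finger_gap: 0.0816
```

Request:
move_arm --pt "0 0 0 0 0 0 0" --pt "0 0 -0.5 0 0 0 0" --pt "0 0 -2 0 0 0 0" --pt "0 0 -4 0 0 0 0" --pt "0 0 -4 0 0 0 0"

```text
time: 14.4
eef_pos: [0.5171, -0.2093, 0.1736]
tcp_rot: [-0.0, 0.974, -0.228, -0.001]
contact_force: [1.2, -0.3, -0.0]
finger_gap: 0.0852
```

Request:
move_arm --pt "0 0 -4 0 0 0 0" --pt "-2 0 -1 0 0 0 0" --pt "0 0 0 0 0 0 0" --pt "0 0 0 0 0 0 0"

```text
time: 14.8
eef_pos: [0.4997, -0.2007, 0.2228]
tcp_rot: [-0.0, 0.974, -0.228, 0.0]
contact_force: [0.3, 0.3, -0.4]
finger_gap: 0.0852
```

```bash
python3 - <<'E'
exec(open("f.py").read())
s=ctrl.snapshot("scene");c=cam("wrist");w=ctrl.snapshot("wrist")
print(proj(c,[[.518,-.21,.064]]))
cv2.imwrite("pics/w7.png",w)
cv2.imwrite("pics/s7.png",np.hstack([cv2.resize(s[105:185,195:275],None,fx=5,fy=5,interpolation=2),cv2.resize(w[60:260,225:425],(400,400))]))
E
```

```text
14.8 [ 0.4997 -0.2007  0.2228] tool F [ 0.1 -0.4  0.4] M [ 0.02  0.02 -0.  ] 0.08523359288775698
[[322.40612252 161.13322295]]
```

View pics/s7.png

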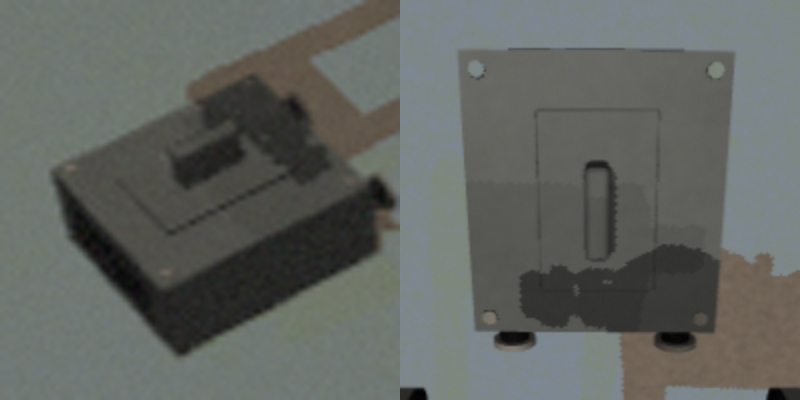

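The cover lies flat, centred and square: its plate spans crop (536–660, 109–290) on a viewer top of about (458–735, 50–331). The gripper is clear, so I'm handing in.

```bash
python3 -c "
from workcell import ctrl
print(ctrl.finish_job())"
```

```text
the job is handed in; nothing more can be done
None
```

I picked up the grey lamp cover by its grip bar, set it in the viewer's opening and pressed it home until it latched. I then let go, withdrew and handed the job in at about 15 s of the 42 s allowed.

- **Insertion:** On the first try the cover caught at its +x end, with about 27 N up and 10 N sideways. I backed off, shifted it about 2 mm toward -x, and it went in freely.
- **Pressing:** The downward force stayed under about 2 N through most of the travel, below the 5–14 N I expected. It became firm at 32 N when the plate met the top.
- **Latch check:** A 22 N upward pull moved the cover only about 2 mm, so I take both tabs to have snapped out. I could not see the tabs or read them directly.
- **Last pictures:** After release, the plate looked flat, centred and square on the viewer, and the force on the tool was about zero. I did not re-measure its final position in numbers.
- **Other objects:** I kept clear of them and felt no contact, but took no final picture of the whole bench to confirm they had not moved.

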